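# Set the carton-length gauge and clamp its leg

### The arm

A 6-joint arm with a two-finger parallel gripper is mounted at the origin on the work surface. World frame = base frame: x ahead of the robot, y to its left, z up, the work surface at z = 0. Lengths are in m, angles in rad, forces in N, time in s.
With the tool pointing down it reaches from about 0.3 to 0.825 m from the base axis. Payload 5.4 kg.
Tool frame: the origin (TCP) lies at the very end of the fingers, on their centre line; the grasp point (between the pads) lies env.pinch_z behind it (env.pinch_z is the distance from the TCP to the grasp point, in m); z points along the fingers, y is the direction in which the jaws open and shut (so a half turn about z gives the same grasp; the last joint's range is limited). The gripper opens to 92 mm and grips with 3 to 60 N. Pads are 20 mm wide; open, the fingers measure 128 mm over their backs; the gripper's body (75 mm by 189 mm) begins 69 mm behind the grasp point.
Start: joints at [-1.472, 0.158, 1.597, -0, 1.386, -0.21], TCP at [0.175, -0.548, 0.215] pointing down, gripper open.
Joint ranges: [-2.91, 2.91], [-0.94, 2.29], [0.18, 2.7], [-1.29, 4.43], [0.17, 2.64], [-3, 3]. Speed limits (rad/s): [2.57, 2.57, 3.14, 3.14, 3.14, 3.14].

### API

Orientations are given as a rotation vector (axis times angle).
In Python, from station import env gives the robot as it stands.
- The arm moves only by the tool apply_moves, never from a script. Its argument "moves" is a list of rows, each a list of 2 entries, a list of its own where there are three numbers: the shift along the world's x, y, z in mm, then the turn, a rotation vector about the world's x, y, z in rad. A call has 1 to 10 rows; each row shifts and turns the commanded pose from where the row before left it; what a row does not reach is not made up. A row lasts 1/10 s, in which the tool goes at most 50 mm and 8.59 degrees, less where a joint would pass 70% of its speed; a pose out of reach is approached as far as the arm can. A call with a gripper value outside its range is refused whole. "claw" is the opening in per cent of the stroke, from 0 (shut) to 100 (fully open), set as the call begins (left out, the last holds). The fingers move at their own pace and stop on an object; "force" is the grip in N (left out, the last holds). Time passes only in rows, so rows that do not move let the fingers close. It gives the time, the measured TCP pose, the force and the opening at its end, in the units of the state.
- env.observe(): the state, without advancing time (a new reading comes with each control period).
- env.camera(name): name is "side" or "top"; returns the picture (384x512x3 uint8, blue, green, red); there is no depth.
- env.camera_model(name): a dict with "fovy" (degrees; the focal length in pixels is half the picture's height over the tangent of half this angle, whatever the lens; pixels are square), "cx", "cy" (the principal point, pixels), "T" (4x4, takes a point from camera to world coordinates). Camera axes: x right, y up, looking along -z (the intrinsics and any distortion apply to the point x, -y, -z); pixel columns grow to the right and rows downward; lengths in m; the calibration is good to about 2 mm. A picture is of the moment at which its call begins. camera_model takes no time and is no camera call.
- env.job_done(): hands the job in, once; it reports no verdict.
The state is a dict: "time": time; "joint_positions": joint angles; "qd": joint speeds; "joint_torque": joint torques, N m; "eef_pos": TCP position; "tool_rot": TCP orientation; "wrist_force": force on the tool from outside, world axes, zero at the start; "torque": the same for the moment, N m; "opening": opening from 0.0 (shut) to 1.0 (fully open).
Only numpy, scipy, OpenCV 4.12 (cv2) and the standard library are available. Lean on these libraries where they do the work, as an engineer would, in place of code of your own. Each camera call takes 0.05 s, during which the arm holds its last target.

### The job

Set the carton-length gauge on the packing bench: draw its spring-loaded sliding leg out until the red pointer on the stop plate is on the orange mark, with the red cam lever still open, and hold it there a moment. Then, with the pointer still on the mark, squeeze the red cam lever fully shut against the leg's black grip block, and finish still holding the lever and block pinched between the fingers, leg at the mark. Do not shut the lever away from the mark, and leave the pen, tape measure, scanner and tape roll alone.

Things in the scene. Friction and masses are not known exactly. Their poses are not given: they have to be found in the camera images.
- gauge: The carton-length gauge, fixed to the bench: grey base plate 150 mm (x) by 420 mm (y), 10 mm thick, with a black sleeve (44 wide, z 28 to 64 mm) on its -y half, y -210 to -60 mm. Origin: on the bench, under the leg's axis (base plate spans x -53 to 97, y -220 to 200 mm). The leg slides out along +y of this frame; z is up; lever, pointer and scale are on its +x side.
- leg (a joint): How far the leg is drawn out of the sleeve (m), 0 home to 0.15 at the far stop, growing along +y of the gauge. A spring pulls it home with about 4 N at 0 and 6 N at 0.15, so it slips back whenever nothing holds it. All things on the leg (plate, block, lever, pointer) move with it and do not turn.
- lever (a joint): Opening of the red cam lever on the leg (rad): 0 shut flat along the grip block, 0.36 widest. Starts open at 0.26 to 0.34. Vertical hinge pin (a steel post 11 mm across, centred 14.5 mm to +x of the leg's axis) at the sleeve end of the block, 62 mm before the stop plate; the free end, 4 mm short of the plate, swings out to +x (about 15 to 19 mm out at the start). Stiff: it stays where it is left, and about 4 N at the free end swings it.
- plate_face (a point): Centre of the aluminium stop plate's face that looks at the sleeve (-y of the gauge), on the leg's axis, 46 mm above the bench. The plate stands across the leg at its outer end: 120 mm wide in x (60 each side of the axis), 8 mm thick, z 14 to 78 mm. Open fingers straddling the block can push this face outward (+y) to draw the leg out.
- grip_point (a point): Place to pinch, on the leg: 17 mm before the stop plate's face, 58 mm above the bench, 4 mm to +x of the leg's axis, which is midway between the outer faces of block and shut lever. Shut, block and lever together are 26 mm thick along x (x -9 to 17 mm from the axis); with the lever open the free end reaches up to 37 mm to +x of the axis. Clear above; nothing between the bar (underside 35 mm above the bench) and block and the base plate (top 10 mm).
- grip_block (a point): Black grip block fixed on the leg, 18 mm thick in x (9 each side of the axis), 66 mm long from the stop plate's face towards the sleeve, z 28 to 78 mm. This point: its centre, on the leg's axis.
- lever_pad (a point): Red plastic pad, 4 mm thick, 50 mm long, z 38 to 82 mm, on the outer (+x) side of the steel cam lever. This point: middle of its outer face, 60 mm above the bench, 33 mm from the hinge line.
- pointer_tip (a point): Tip of the red pointer on the stop plate's +x edge, 75 mm from the leg's axis, 18 mm above the bench, 4 mm beyond the plate's face (mid-thickness of the plate). It moves with the leg.
- mark: Orange length mark, a block 18 x 10 x 10 mm (10 mm along the gauge's y) fixed on the white scale strip beside the pointer's path. Origin: bottom middle of the end that faces the pointer; axes as the gauge. The pointer is on the mark when the pointer tip and this origin have the same gauge y, to within half the mark's width (5 mm).
- pen_center (a point): Bystander: middle of a marker pen lying on the bench, 130 mm long, 19 mm across.
- tape_measure_center (a point): Bystander: middle of a yellow tape measure, 62 x 62 x 34 mm, lying flat.
- scanner_center (a point): Bystander: middle of a black handheld scanner, 72 x 150 x 13 mm, lying flat.
- tape_roll_center (a point): Bystander: middle of a roll of brown packing tape, 100 mm across, 48 mm high, lying flat.

How it is judged:
By the outcome, as a careful person would: the job done as asked, in the order asked, and still so for the second after the job is handed in, while the arm keeps its last pose, push and grip.
It also fails if it takes over 35 s, if anything falls off the work surface, if the arm or the gripper's body presses on something with over 40 N, if the wrist force passes 120 N, or if a joint passes its speed limit or range.

## Working session

There is one attempt and no reset: what is moved stays moved. The work goes in short steps, Python scripts to look and compute and a tool call to move; the robot and the scene stay as the last step left them, time stands still between calls to the robot, and variables do not carry over. Pictures are saved under pics/ and viewed, and the job is handed in when it is done.

Besides the shell and the picture viewer there is one more tool, called after "Request:" as name(argument=value, ...), one argument or row to a line, values as JSON. apply_moves: Moves the arm, as the interface text tells. Its arguments: {"type":"object","properties":{"moves":{"type":"array","items":{"type":"array"}},"claw":{"type":"number"},"force":{"type":"number"}},"required":["moves"]}

```bash
ls; mkdir -p pics
python3 - <<'E'
from station import env
import cv2
for n in("side","top"):
    cv2.imwrite(f"pics/{n}0.png",env.camera(n)); print(n,env.camera_model(n))
print(env.observe(),env.pinch_z)
E
```

```text
pics
side {'fovy': 51.04175088070785, 'cx': 255.31627540857383, 'cy': 195.44287783005677, 'T': array([[ 0.91381855,  0.29399439, -0.28018379,  0.35268838],
       [-0.40605823,  0.64911951, -0.64324224, -0.44418935],
       [-0.00723685,  0.70157762,  0.71255629,  0.62968039],
       [ 0.        ,  0.        ,  0.        ,  1.        ]])}
top {'fovy': 43.6486838013581, 'cx': 253.872025060478, 'cy': 188.89901201728452, 'T': array([[ 0.02883256,  0.98145438, -0.18951511,  0.34808865],
       [-0.99938249,  0.03211306,  0.01426139,  0.07329663],
       [ 0.02008281,  0.18898689,  0.98177423,  1.20326051],
       [ 0.        ,  0.        ,  0.        ,  1.        ]])}
{'time': 0.1, 'joint_positions': array([-1.47210855e+00,  1.58984798e-01,  1.59809696e+00, -8.13872895e-06,
        1.38619262e+00, -2.10099904e-01]), 'qd': array([-0.00051749, -0.00064689, -0.00275249, -0.00050541, -0.00074488,
        0.00131724]), 'joint_torque': array([-4.18163136e-04, -3.86507356e+01, -3.22959638e+01,  7.03127612e-02,
        3.40284035e-02, -3.76844173e-05]), 'eef_pos': array([ 0.17466558, -0.54724008,  0.21372275]), 'tool_rot': array([-3.10256324e+00, -4.82861866e-01, -1.34461594e-04]), 'wrist_force': array([ 1.36224904, -0.14382645, -0.26910753]), 'torque': array([-0.03480829,  0.00529314, -0.04207993]), 'opening': 1.0036738049361464} 0.0187
```

View pics/side0.png

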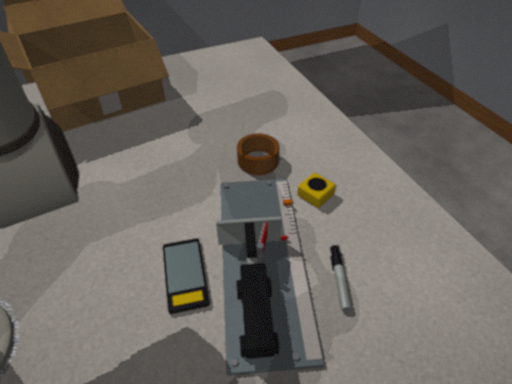

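View pics/top0.png

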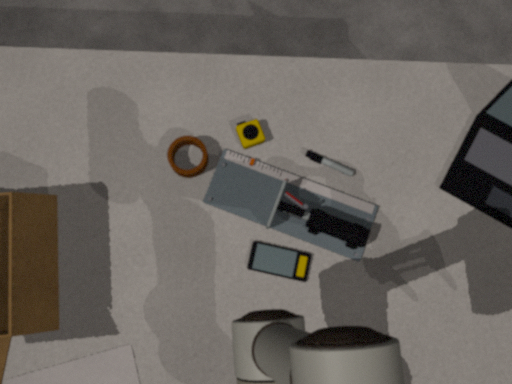

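The side view shows the gauge with the pointer at about (284,238), the orange mark at (288,202) and the lever at (264,232). The top view shows the mark near (252,161) and the lever near (293,200). I'll zoom in and measure.

```bash
cat > h.py <<'E'
import numpy as np, cv2
from station import env
def ray(n,u,v):
    m=env.camera_model(n);f=192/np.tan(np.radians(m["fovy"]/2));T=m["T"]
    d=T[:3,:3]@np.array([(u-m["cx"])/f,-(v-m["cy"])/f,-1]);return T[:3,3],d/np.linalg.norm(d)
def onz(n,u,v,z):
    o,d=ray(n,u,v);return o+d*(z-o[2])/d[2]
def proj(n,p):
    m=env.camera_model(n);f=192/np.tan(np.radians(m["fovy"]/2));T=m["T"]
    c=T[:3,:3].T@(np.array(p)-T[:3,3]);return m["cx"]+f*c[0]/-c[2],m["cy"]-f*c[1]/-c[2]
def tri(a,b):
    (o1,d1),(o2,d2)=a,b
    s=np.linalg.lstsq(np.c_[d1,-d2],o2-o1,rcond=None)[0]
    p,q=o1+d1*s[0],o2+d2*s[1];return (p+q)/2,np.linalg.norm(p-q)
def blobs(img,lo,hi,amin=4):
    h=cv2.cvtColor(img,cv2.COLOR_BGR2HSV)
    m=cv2.inRange(h,np.array(lo),np.array(hi))
    n,_,st,c=cv2.connectedComponentsWithStats(m)
    return [(tuple(st[i]),c[i].round(1)) for i in range(1,n) if st[i][4]>=amin]
E
python3 - <<'E'
from h import *
for n,(x,y,w,h) in {"side":(205,170,135,210),"top":(195,140,195,130)}.items():
    im=cv2.imread(f"pics/{n}0.png")
    s=4 if n=="top" else 2.8
    cv2.imwrite(f"pics/{n}0z.png",cv2.resize(im[y:y+h,x:x+w],None,fx=s,fy=s,interpolation=cv2.INTER_CUBIC))
    for nm,lo,hi in(("red",(0,130,100),(4,255,255)),("red2",(174,130,100),(180,255,255)),("orange",(5,170,140),(16,255,255))): print(n,nm,blobs(im,lo,hi))
E
```

```text
side red [((np.int32(263), np.int32(222), np.int32(4), np.int32(13), np.int32(19)), array([264.7, 228.6])), ((np.int32(261), np.int32(236), np.int32(3), np.int32(6), np.int32(9)), array([262.1, 238.3])), ((np.int32(281), np.int32(236), np.int32(7), np.int32(3), np.int32(13)), array([283.7, 236.6]))]
side red2 []
side orange [((np.int32(284), np.int32(200), np.int32(7), np.int32(3), np.int32(17)), array([286.8, 200.8]))]
top red [((np.int32(288), np.int32(193), np.int32(5), np.int32(4), np.int32(6)), array([289.7, 194.7])), ((np.int32(296), np.int32(199), np.int32(6), np.int32(5), np.int32(8)), array([298. , 201.1]))]
top red2 []
top orange [((np.int32(251), np.int32(160), np.int32(2), np.int32(3), np.int32(4)), array([251.5, 161. ]))]
```

View pics/side0z.png

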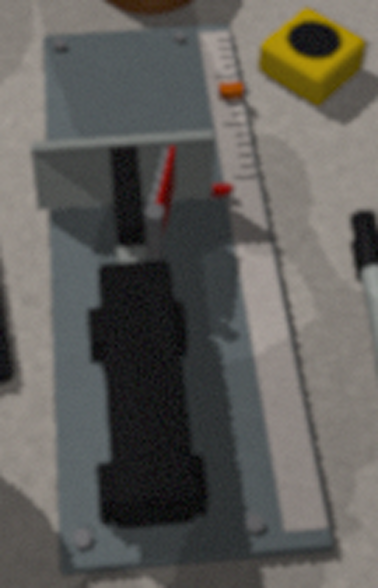

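View pics/top0z.png

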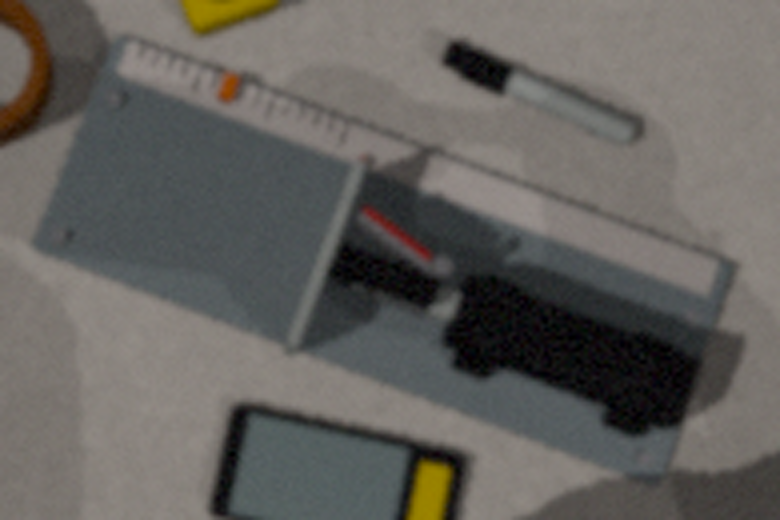

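The zooms give all four base corners, the mark, the pointer and the stop-plate top edges in both views. I'll compute poses from these.

Run:
```python
from h import *
np.set_printoptions(precision=4,suppress=True)
S=lambda a,b:(205+a/2.8,170+b/2.8); T=lambda a,b:(195+a/4,140+b/4)
loc=np.array([[97,200],[-53,200],[97,-220],[-53,-220]])/1e3
cs={"top":[T(125,38),T(35,241),T(736,262),T(662,478)],"side":[S(233,30),S(45,35),S(333,547),S(62,572)]}
G={}
for n,c in cs.items():
    P=np.array([onz(n,*p,.01)[:2] for p in c]); print(n,P.tolist())
    print(" edge lens",[np.linalg.norm(P[i]-P[j]).round(4) for i,j in((0,1),(2,3),(0,2),(1,3))])
    a=loc-loc.mean(0);b=P-P.mean(0)
    th=np.arctan2((a[:,0]*b[:,1]-a[:,1]*b[:,0]).sum(),(a*b).sum())
    R=np.array([[np.cos(th),-np.sin(th)],[np.sin(th),np.cos(th)]]);t=P.mean(0)-R@loc.mean(0)
    G[n]=(th,t);print(" yaw",th,"org",t,"res",(P-(loc@R.T+t)).round(4).tolist())
th=np.mean([g[0] for g in G.values()]);t=np.mean([g[1] for g in G.values()],0)
R=np.array([[np.cos(th),-np.sin(th)],[np.sin(th),np.cos(th)]])
L=lambda p:R.T@(np.array(p)[:2]-t)
print("yaw",th,t)
# mark center and pointer
for n,m,p in(("top",(251.9,161.5),(286.6,179.8)),("side",(287.8,202),(284.3,237.7))):
    for z in(.016,.02):print(n,"mark",z,L(onz(n,*m,z)))
    print(n,"ptr",L(onz(n,*p,.018)))
# plate top edges z .078 (both ends)
for n,e in(("top",[T(360,168),T(293,346)]),("side",[S(212,134),S(33,149)])):
    for q in e: print(n,"plate top",L(onz(n,*q,.078)))
print("lever top", [L(onz("top",*T(*q),.082)) for q in((365,209),(432,259))],[L(onz("side",*S(*q),.082)) for q in((172,148),)])
for nm,u,b in(("pen",(285,0),0),):pass
```

```text
top [[0.679283528448986, 0.12998035914621245], [0.5452026343267671, 0.1812992396520961], [0.5460071004382311, -0.26195315439755035], [0.4091114515028885, -0.2131089729968323]]
 edge lens [np.float64(0.1436), np.float64(0.1453), np.float64(0.414), np.float64(0.4172)]
 yaw -0.33268305675578047 org [ 0.5274 -0.0243] res [[-0.0051, -0.0031], [0.0026, -0.0007], [-0.0012, 0.002], [0.0037, 0.0018]]
side [[0.68233944551388, 0.12712534946888626], [0.5431081293040814, 0.18389518871371396], [0.5439984106379967, -0.2603431062650961], [0.4043813820228299, -0.2124118747295583]]
 edge lens [np.float64(0.1504), np.float64(0.1476), np.float64(0.4114), np.float64(0.4199)]
 yaw -0.3419932823312396 org [ 0.5261 -0.0236] res [[-0.0022, -0.0051], [-0.0001, 0.0013], [0.0003, 0.0031], [0.002, 0.0007]]
yaw -0.33733816954351004 [ 0.5267 -0.024 ]
top mark 0.016 [0.0858 0.1224]
top mark 0.02 [0.0849 0.1221]
top ptr [0.0727 0.0233]
side mark 0.016 [0.0858 0.1232]
side mark 0.02 [0.0851 0.1194]
side ptr [0.0656 0.0273]
top plate top [0.0524 0.0255]
top plate top [-0.0624  0.0252]
side plate top [0.0562 0.0264]
side plate top [-0.0602  0.0236]
lever top [array([0.0292, 0.0141]), array([ 0.0153, -0.0334])] [array([0.0287, 0.0133])]
```

Request:
apply_moves(
  moves=[
    [[18,26,0],[0,0,0.05]],
    [[18,26,0],[0,0,0.05]],
    [[18,26,0],[0,0,0.05]],
    [[18,26,0],[0,0,0.05]],
    [[18,26,0],[0,0,0.05]],
    [[18,26,0],[0,0,0.05]],
    [[18,26,0],[0,0,0.05]],
    [[18,26,0],[0,0,0.05]],
    [[18,26,0],[0,0,0.05]],
    [[18,26,0],[0,0,0.05]],
  ],
  claw=100,
  force=30,
)

```text
time: 1.1
eef_pos: [0.3551, -0.2864, 0.2143]
tool_rot: [-2.886, -1.239, 0.0]
wrist_force: [0.0, 0.0, -0.2]
opening: 0.999
```

Request:
apply_moves(
  moves=[
    [[18,26,0],[0,0,0.05]],
    [[18,26,0],[0,0,0.05]],
    [[18,26,0],[0,0,0.05]],
    [[18,26,0],[0,0,0.05]],
    [[18,26,0],[0,0,0.05]],
    [[18,26,0],[0,0,0.05]],
    [[18,26,0],[0,0,0.05]],
    [[18,26,0],[0,0,0.05]],
    [[18,26,0],[0,0,0.02]],
    [[12,30,0],[0,0,0.005]],
  ],
)

```text
time: 2.1
eef_pos: [0.5293, -0.0227, 0.2141]
tool_rot: [-2.562, -1.818, 0.001]
wrist_force: [1.0, 0.0, -0.1]
opening: 0.996
```

Request:
apply_moves(
  moves=[
    [[0,0,0],[0,0,0]],
    [[0,0,0],[0,0,0]],
  ],
)

```text
time: 2.3
eef_pos: [0.5284, -0.0235, 0.2141]
tool_rot: [-2.561, -1.819, 0.002]
wrist_force: [-0.4, 0.0, 0.1]
opening: 1.001
```

Run:
```python
from h import *
for n,(x,y,w,h) in {"side":(180,120,160,250),"top":(195,120,195,150)}.items():
    im=env.camera(n);cv2.imwrite(f"pics/{n}1.png",im)
    s=4 if n=="top" else 2.4
    cv2.imwrite(f"pics/{n}1z.png",cv2.resize(im[y:y+h,x:x+w],None,fx=s,fy=s,interpolation=cv2.INTER_CUBIC))
o=env.observe();print(o)
```

```text
{'time': 2.4, 'joint_positions': array([-2.74784973e-01,  3.93793870e-02,  1.72556538e+00, -4.12599599e-04,
        1.37719232e+00,  6.30468706e-02]), 'qd': array([-0.00906798, -0.00335652,  0.00052341, -0.00105066,  0.00071991,
        0.00338977]), 'joint_torque': array([ 5.89138940e-01, -3.36148560e+01, -3.21846843e+01,  1.03165261e-01,
        1.39733337e-02, -2.83878275e-03]), 'eef_pos': array([ 0.52830682, -0.02450035,  0.2143506 ]), 'tool_rot': array([-2.56306970e+00, -1.81637408e+00,  1.03206812e-03]), 'wrist_force': array([ 0.00946421, -0.49971493,  0.00623836]), 'torque': array([-0.05696623, -0.06435523, -0.03535852]), 'opening': 1.0001911420694998}
```

View pics/side1z.png

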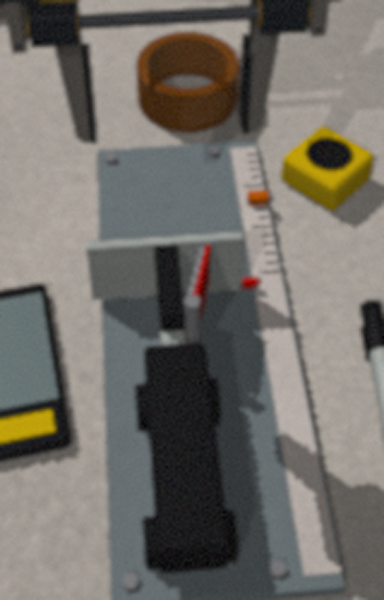

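The fingertips show at crop (88,140) and (250,132), well above the gauge. I'll compare them with the projected TCP and refine the axis estimate from the block.

Run:
```python
from h import *
np.set_printoptions(precision=4,suppress=True)
S=lambda a,b:(180+a/2.4,120+b/2.4)
o=env.observe();p=o["eef_pos"]
th=-.337;t=np.array([.5267,-.024]);R=np.array([[np.cos(th),-np.sin(th)],[np.sin(th),np.cos(th)]])
gx=np.r_[R[:,0],0]
print("TCP",proj("side",p),"ends",[proj("side",p+gx*d) for d in(-.046,.046,-.064,.064)])
from scipy.spatial.transform import Rotation
print("jaw yaw",Rotation.from_rotvec(o["tool_rot"]).as_matrix()[:,1])
L=lambda p:R.T@(np.array(p)[:2]-t)
im=cv2.imread("pics/side1.png");g=cv2.cvtColor(im,cv2.COLOR_BGR2GRAY)
for v in(224,228,232,236,240): print(v,"x236..276",g[v,238:276].tolist())
for q in((S(88,245)),S(245,235),S(157,247),S(180,245)): print(q,L(onz("side",*q,.078)))
for q in(S(137,395),S(217,385)):print("sleeve",L(onz("side",*q,.064)))
```

```text
TCP (np.float64(250.78604525998242), np.float64(174.081313384846)) ends [(np.float64(220.67711578833047), np.float64(175.8950220565886)), (np.float64(280.66291397614117), np.float64(172.2815836426766)), (np.float64(208.8316035761036), np.float64(176.60857476661693)), (np.float64(292.2912741999573), np.float64(171.5811117844546))]
jaw yaw [ 0.9435 -0.3314 -0.0005]
224 x236..276 [91, 93, 92, 94, 90, 82, 61, 38, 27, 12, 19, 24, 28, 24, 26, 39, 58, 80, 87, 89, 92, 94, 91, 90, 103, 117, 115, 93, 68, 65, 74, 79, 87, 90, 92, 92, 91, 88]
228 x236..276 [94, 95, 92, 92, 92, 85, 65, 39, 29, 27, 19, 30, 24, 32, 17, 29, 49, 71, 78, 77, 82, 87, 91, 102, 119, 117, 93, 64, 52, 62, 70, 73, 77, 82, 87, 90, 92, 90]
232 x236..276 [91, 91, 93, 91, 91, 88, 69, 45, 27, 29, 30, 27, 28, 20, 28, 27, 38, 58, 71, 74, 75, 78, 101, 122, 119, 96, 63, 36, 42, 56, 72, 76, 75, 75, 81, 86, 88, 91]
236 x236..276 [92, 91, 93, 92, 91, 90, 78, 56, 32, 28, 24, 28, 28, 29, 29, 27, 30, 55, 71, 75, 81, 101, 122, 117, 94, 66, 36, 37, 38, 61, 73, 76, 73, 75, 76, 82, 88, 90]
240 x236..276 [92, 92, 92, 93, 92, 89, 83, 62, 38, 23, 30, 25, 27, 29, 29, 27, 32, 44, 65, 78, 105, 125, 120, 94, 66, 40, 24, 34, 53, 71, 72, 75, 72, 72, 70, 69, 70, 74]
(216.66666666666669, 222.08333333333334) [-0.0604  0.0264]
(282.08333333333337, 217.91666666666669) [0.0587 0.026 ]
(245.41666666666669, 222.91666666666669) [-0.0087  0.0199]
(255.0, 222.08333333333334) [0.0087 0.0203]
sleeve [-0.0301 -0.0981]
sleeve [ 0.0246 -0.0949]
```

View pics/top1z.png

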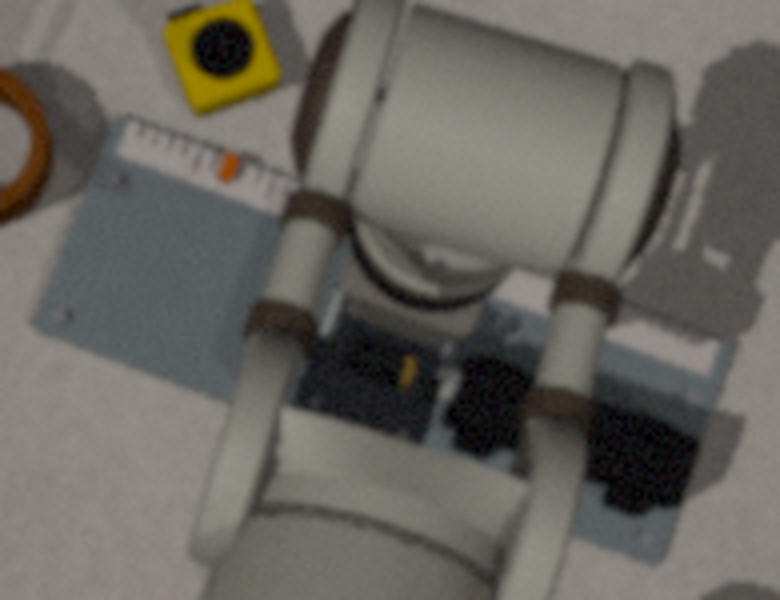

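Block edges at ±8.7 mm and a plate face at y≈20 mm agree with the given sizes. Next: descend astride the block.

Request:
apply_moves(
  moves=[
    [[2,0,-30],[0,0,0]],
    [[0,0,-30],[0,0,0]],
    [[0,0,-25],[0,0,0]],
    [[0,0,-25],[0,0,0]],
    [[0,0,-20],[0,0,0]],
    [[0,0,-20],[0,0,0]],
    [[0,0,-15],[0,0,0]],
    [[0,0,-10],[0,0,0]],
    [[0,0,0],[0,0,0]],
    [[0,0,0],[0,0,0]],
  ],
)

```text
time: 3.4
eef_pos: [0.531, -0.0244, 0.0401]
tool_rot: [2.563, 1.816, 0.001]
wrist_force: [0.3, -0.4, 0.4]
opening: 0.999
```

```bash
cat > look.py <<'E'
import sys
from h import *
k=sys.argv[1]
im=env.camera("side");cv2.imwrite(f"pics/side{k}.png",im)
x,y,w,h=180,120,160,200
cv2.imwrite(f"pics/side{k}z.png",cv2.resize(im[y:y+h,x:x+w],None,fx=3,fy=3,interpolation=cv2.INTER_CUBIC))
th=-.337;t=np.array([.5267,-.024]);R=np.array([[np.cos(th),-np.sin(th)],[np.sin(th),np.cos(th)]])
L=lambda p:(R.T@(np.array(p)[:2]-t)*1e3).round(1)
o=env.observe();f=o["wrist_force"]
print("t",o["time"],"tcp",o["eef_pos"].round(4),"gauge",L(o["eef_pos"]),"F gauge",(R.T@f[:2]).round(1),f[2].round(1),"op",o["opening"])
for nm,lo,hi in(("red",(0,130,90),(4,255,255)),("orange",(5,170,140),(16,255,255))):
    for s,c in blobs(im,lo,hi): print(nm,[int(v) for v in s],c,L(onz("side",*c,.018)))
E
python3 look.py 2
```

```text
t 3.45 tcp [ 0.5314 -0.0243  0.0405] gauge [4.6 1.3] F gauge [1.2 0.7] 0.0 op 1.000949312795421
red [261, 222, 7, 21, 40] [264.3 231.2] [28.7 46.9]
```

View pics/side2z.png

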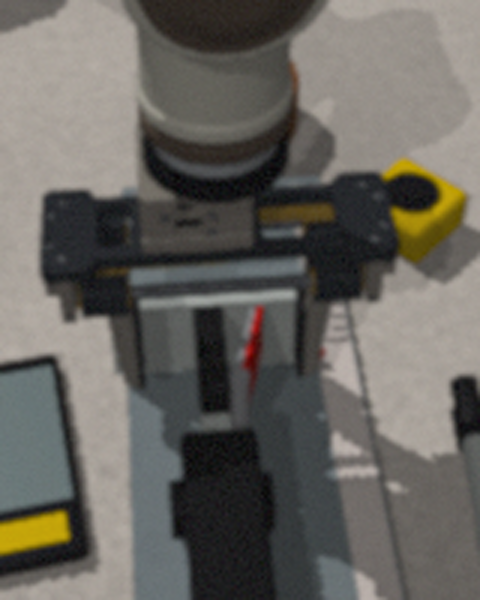

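The fingers straddle the block and lever cleanly, and the pointer tip is just visible at crop (322,352). Now I'll draw the leg out about 90 mm and look.

Request:
apply_moves(
  moves=[
    [[2,6,0],[0,0,0]],
    [[2,6,0],[0,0,0]],
    [[3,9,0],[0,0,0]],
    [[4,11,0],[0,0,0]],
    [[4,11,0],[0,0,0]],
    [[4,11,0],[0,0,0]],
    [[4,11,0],[0,0,0]],
    [[4,11,0],[0,0,0]],
    [[3,9,0],[0,0,0]],
    [[0,0,0],[0,0,0]],
  ],
)

```text
time: 4.45
eef_pos: [0.5612, 0.0618, 0.0403]
tool_rot: [2.56, 1.819, -0.0]
wrist_force: [-2.0, -3.9, 3.0]
opening: 0.998
```

```bash
python3 look.py 3
python3 - <<'E'
from h import *
im=env.camera("top");cv2.imwrite("pics/top3.png",im)
cv2.imwrite("pics/top3z.png",cv2.resize(im[120:270,195:390],None,fx=4,fy=4,interpolation=cv2.INTER_CUBIC))
E
```

```text
t 4.5 tcp [0.5611 0.0613 0.0402] gauge [ 4.2 91.9] F gauge [-0.2 -4.8] 3.7 op 1.0031488503952322
red [261, 191, 2, 4, 6] [261.7 192.8] [ 33.4 153.3]
red [259, 196, 3, 6, 8] [260.1 198.4] [ 28.5 136.9]
red [258, 203, 2, 5, 6] [258.3 204.7] [ 23.1 119. ]
red [279, 206, 3, 3, 7] [279.9 206.9] [ 67.2 108.8]
orange [284, 200, 8, 3, 20] [287.5 201. ] [ 85.3 124.2]
```

View pics/side3z.png

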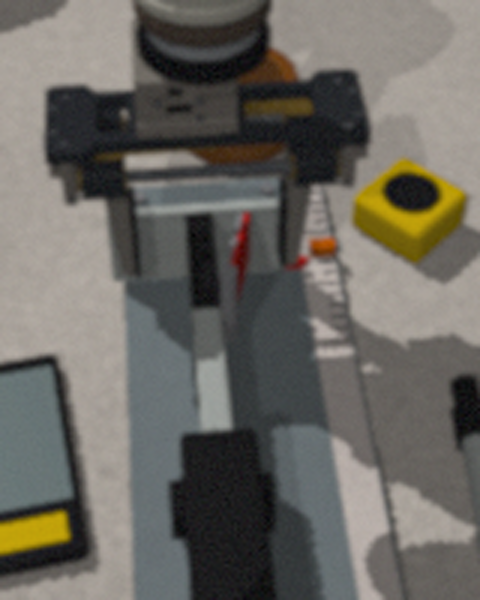

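View pics/top3z.png

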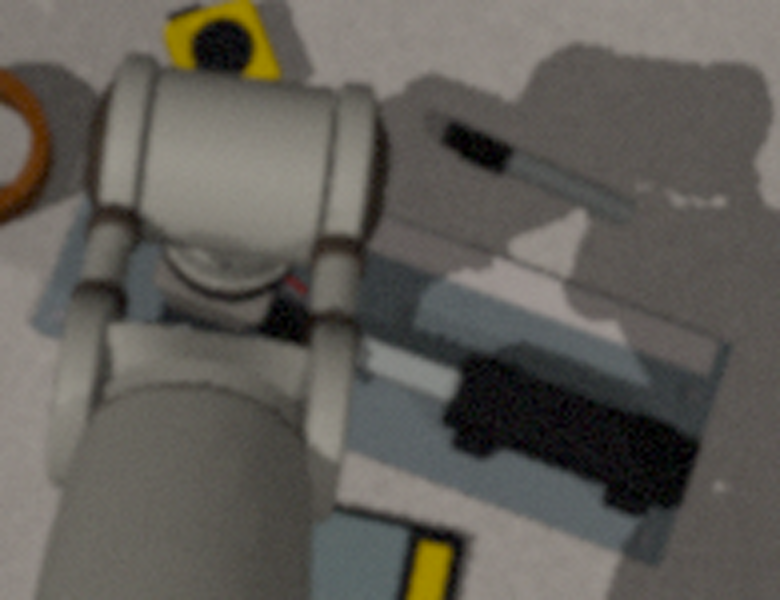

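```bash
python3 - <<'E'
from h import *
im=cv2.imread("pics/side3.png");h=cv2.cvtColor(im,cv2.COLOR_BGR2HSV)
for v in range(197,212): print(v," ".join(f"{a[0]:3d}/{a[1]:3d}/{a[2]:3d}" for a in h[v,275:294]))
th=-.337;t=np.array([.5267,-.024]);R=np.array([[np.cos(th),-np.sin(th)],[np.sin(th),np.cos(th)]])
W=lambda x,y,z:np.r_[R@np.array([x,y])/1e3+t,z/1e3]
for m in(118,120,122,124):
  print(m,[np.round(proj("side",W(x,m+dy,z)),1).tolist() for x,dy,z in((76,-5,11),(76,-5,21),(76,5,21),(94,-5,21),(94,5,21),(94,-5,11))])
for p in(104,106,108,110): print(p,np.round(proj("side",W(75,p,18)),1),np.round(proj("side",W(60,p,18)),1))
E
python3 - <<'E'
import cv2
im=cv2.imread("pics/side3.png")
cv2.imwrite("pics/side3zz.png",cv2.resize(im[180:225,250:310],None,fx=12,fy=12,interpolation=cv2.INTER_NEAREST))
E
```

```text
197  30/ 18/ 43  18/ 21/ 62  19/ 30/ 69  18/ 19/ 67  24/ 18/ 71  23/ 25/ 82   5/ 26/108  17/ 18/126   6/ 19/132  14/ 21/131  18/ 23/132  12/ 19/133  11/ 16/130   4/ 14/130  15/ 16/127  15/ 10/103  17/ 20/112  16/ 20/143  17/ 22/162
198  38/ 23/ 45  12/ 21/ 62  25/ 23/ 68  20/ 34/ 68  11/ 28/ 73  13/ 24/ 96   9/ 20/127  13/ 28/147  13/ 40/148  10/ 40/148  10/ 38/147   9/ 42/147  10/ 47/151   8/ 50/153   8/ 53/149   8/ 59/126  11/ 39/124  17/ 24/146  18/ 21/160
199   6/ 28/ 46  13/ 29/ 62  15/ 15/ 66  21/ 27/ 66  20/ 21/ 73  13/ 22/105  14/ 20/138   8/ 40/158  12/ 71/159  10/ 92/160  10/ 97/157  10/101/161  10/110/163  10/125/171   9/135/168  10/145/153  10/103/138  14/ 36/136  14/ 18/155
200  21/ 37/ 48  30/ 16/ 63  20/ 24/ 65  18/ 19/ 66   0/ 13/ 78   7/ 20/114   9/ 24/149   8/ 49/161  10/107/159  11/169/157  11/183/156  12/188/163  12/197/173  13/224/174  14/229/176  12/217/173  10/156/155   8/ 56/132  16/ 23/145
201   0/ 17/ 46  25/ 24/ 63  15/ 23/ 66  17/ 27/ 67  10/ 19/ 81  15/ 21/120  13/ 20/152   9/ 44/158   9/116/154  12/216/151  14/255/155  14/253/161  14/251/171  14/249/174 
[... 2211 characters left out ...]
  30/  3/ 82  10/  8/ 98  17/ 16/112   9/ 20/127   8/ 18/154  12/ 19/177  11/ 20/183  14/ 22/176   9/ 20/162  10/ 19/160  14/ 23/169  15/ 18/168  13/ 16/147  20/ 14/108
118 [[283.7, 207.4], [283.9, 204.2], [283.3, 200.7], [292.5, 203.6], [291.8, 200.2], [292.2, 206.9]]
120 [[283.6, 206.7], [283.8, 203.5], [283.1, 200.0], [292.3, 202.9], [291.7, 199.5], [292.1, 206.2]]
122 [[283.4, 206.1], [283.6, 202.8], [283.0, 199.3], [292.2, 202.2], [291.5, 198.8], [291.9, 205.5]]
124 [[283.3, 205.4], [283.5, 202.1], [282.9, 198.7], [292.1, 201.5], [291.4, 198.1], [291.8, 204.8]]
104 [283.9 208.4] [276.7 208.8]
106 [283.8 207.6] [276.6 208.1]
108 [283.7 206.9] [276.5 207.4]
110 [283.5 206.2] [276.4 206.7]
```

View pics/side3zz.png

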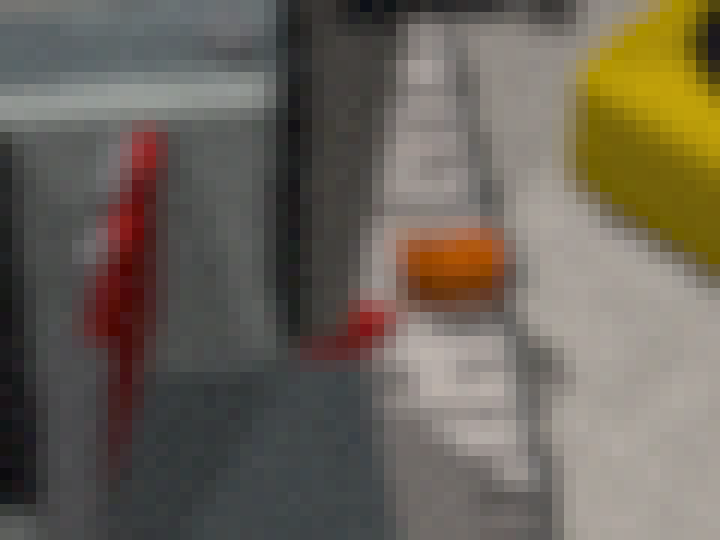

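The pointer tip is at about (282,206) and the mark spans (283–291.5, 199–205), so the pointer is still short by about 12–16 mm. I'll check this against the plate's top edge in the first and current images.

Run:
```python
from h import *
th=-.337;t=np.array([.5267,-.024]);R=np.array([[np.cos(th),-np.sin(th)],[np.sin(th),np.cos(th)]])
L=lambda p:(R.T@(np.array(p)[:2]-t)*1e3).round(1)
for f,us,v0,v1 in(("side0",(225,230,235,240,275),212,230),("side1",(225,230,235,240,275),212,230),("side3",(238,240,252,256,266,268),182,196)):
    g=cv2.cvtColor(cv2.imread(f"pics/{f}.png"),cv2.COLOR_BGR2GRAY).astype(float)
    for u in us:
        c=g[v0:v1,u-1:u+2].mean(1); d=np.diff(c); k=int(d.argmin())
        w=np.clip(-d[max(0,k-1):k+2],0,None); ve=v0+.5+(w*np.arange(max(0,k-1),k+2)).sum()/w.sum()
        print(f,u,"edge v %.2f"%ve,L(onz("side",u,ve,.078)),c.round().astype(int).tolist())
# pointer initial
h=cv2.cvtColor(cv2.imread("pics/side0.png"),cv2.COLOR_BGR2HSV)
for v in range(233,243): print(v," ".join(f"{a[0]:3d}/{a[1]:3d}/{a[2]:3d}" for a in h[v,278:292]))
print(L(onz("side",287,236.4,.018)))
```

```text
side0 225 edge v 222.62 [-45.4  23.8] [99, 100, 99, 100, 99, 99, 99, 104, 116, 120, 112, 86, 72, 66, 69, 68, 67, 68]
side0 230 edge v 222.36 [-36.3  23.6] [92, 93, 95, 94, 97, 98, 99, 109, 121, 121, 101, 80, 67, 66, 67, 69, 70, 68]
side0 235 edge v 221.89 [-27.3  24. ] [88, 88, 88, 88, 87, 87, 92, 107, 121, 118, 96, 74, 67, 67, 68, 69, 69, 67]
side0 240 edge v 221.58 [-18.2  23.9] [87, 88, 87, 87, 87, 87, 98, 114, 122, 110, 86, 70, 68, 68, 69, 69, 68, 68]
side0 275 edge v 219.37 [45.5 23.6] [88, 87, 87, 88, 101, 119, 119, 102, 77, 67, 67, 68, 67, 67, 67, 66, 68, 66]
side1 225 edge v 222.74 [-45.4  23.5] [110, 111, 110, 111, 110, 111, 109, 120, 142, 152, 144, 118, 97, 91, 93, 92, 93, 93]
side1 230 edge v 222.47 [-36.4  23.4] [111, 110, 110, 111, 110, 109, 112, 129, 151, 155, 137, 108, 92, 92, 92, 93, 94, 92]
side1 235 edge v 222.35 [-27.3  22.9] [111, 111, 111, 113, 110, 110, 113, 129, 152, 152, 130, 104, 91, 92, 93, 94, 92, 92]
side1 240 edge v 221.69 [-18.2  23.7] [112, 112, 110, 111, 108, 110, 119, 141, 153, 144, 116, 96, 93, 92, 94, 92, 93, 92]
side1 275 edge v 219.42 [45.4 23.5] 
[... 1722 characters left out ...]

239  45/  8/ 67 170/ 12/ 63   0/ 85/ 66 178/148/ 69   1/182/ 73   0/177/ 75   3/188/ 76 179/139/ 77   0/ 97/ 79   2/ 39/ 99  12/ 21/119  12/ 18/140  15/ 25/145  11/ 20/142
240  60/  8/ 64 173/ 16/ 62 178/ 51/ 65 174/ 82/ 62   0/ 97/ 63 179/106/ 60   3/ 86/ 62   4/ 71/ 61   3/ 40/ 70  11/ 23/ 89  11/ 19/106   8/ 16/127   8/ 21/136   8/ 21/143
241  90/ 22/ 58  90/  5/ 48   8/ 18/ 58 165/ 18/ 56 173/ 19/ 55 162/ 26/ 49   0/  5/ 52 150/  9/ 58  30/  4/ 63   8/ 13/ 78  10/ 18/ 87  13/ 18/ 98   6/ 22/117  12/ 24/137
242 111/ 32/ 55  98/ 20/ 52  95/ 31/ 49  98/ 38/ 53  90/ 24/ 54  96/ 25/ 52 100/ 29/ 53  60/ 14/ 55  10/ 12/ 66   5/ 20/ 78  11/ 26/ 79   6/ 15/ 85  15/ 20/103   7/ 18/127
[71.3 30.1]
```

By the plate edge the leg has travelled 80.0 mm, leaving 12–15 mm to go. I'll move 13.5 mm.

Request:
apply_moves(
  moves=[
    [[1.5,4,0],[0,0,0]],
    [[1.5,4,0],[0,0,0]],
    [[1,3,0],[0,0,0]],
    [[0.5,1.7,0],[0,0,0]],
    [[0,0,0],[0,0,0]],
    [[0,0,0],[0,0,0]],
  ],
)

```text
time: 5.15
eef_pos: [0.5652, 0.0733, 0.0399]
tool_rot: [2.562, 1.817, -0.001]
wrist_force: [-2.4, -4.3, 4.7]
opening: 1.0
```

```bash
python3 look.py 4
python3 - <<'E'
from h import *
im=cv2.imread("pics/side4.png")
cv2.imwrite("pics/side4zz.png",cv2.resize(im[180:225,250:310],None,fx=12,fy=12,interpolation=cv2.INTER_NEAREST))
th=-.337;t=np.array([.5267,-.024]);R=np.array([[np.cos(th),-np.sin(th)],[np.sin(th),np.cos(th)]])
L=lambda p:(R.T@(np.array(p)[:2]-t)*1e3).round(1)
g=cv2.cvtColor(im,cv2.COLOR_BGR2GRAY).astype(float)
for u in(238,252,256,266):
        v0=176;c=g[v0:194,u-1:u+2].mean(1); d=np.diff(c); k=int(d.argmin())
        w=np.clip(-d[max(0,k-1):k+2],0,None); ve=v0+.5+(w*np.arange(max(0,k-1),k+2)).sum()/w.sum()
        print(u,"edge v %.2f"%ve,L(onz("side",u,ve,.078)))
h=cv2.cvtColor(im,cv2.COLOR_BGR2HSV)
for v in range(197,210): print(v," ".join(f"{a[0]:3d}/{a[1]:3d}/{a[2]:3d}" for a in h[v,275:294]))
E
```

```text
t 5.2 tcp [0.5653 0.0733 0.0399] gauge [  4.2 104.6] F gauge [-0.3 -5.1] 5.8 op 1.0010141368732566
red [257, 187, 6, 16, 25] [259.7 193.6] [ 28.9 151.3]
red [278, 202, 3, 3, 7] [279.  202.7] [ 66.8 120.9]
orange [284, 200, 8, 3, 22] [287.2 201. ] [ 84.6 124.3]
238 edge v 186.41 [-17.2 115.5]
252 edge v 185.59 [ 10.5 115.4]
256 edge v 185.33 [ 18.4 115.5]
266 edge v 184.59 [ 38.2 115.8]
197  19/ 32/ 63  15/ 16/ 65  23/ 30/ 67  17/ 24/ 75   8/ 18/113  12/ 18/142  11/ 19/148  15/ 23/136  12/ 20/130  15/ 19/132   6/ 19/131  17/ 17/135   8/ 22/140  12/ 18/145  15/ 15/139  13/ 16/114  21/ 21/120  15/ 20/153  19/ 22/163
198  13/ 27/ 65  24/ 20/ 64  18/ 19/ 68  25/ 19/ 79  13/ 20/117  13/ 16/147   9/ 21/156   8/ 27/153  11/ 36/149  11/ 44/146  12/ 44/150   8/ 44/157   9/ 45/166   9/ 46/168   6/ 45/159   7/ 50/132  11/ 38/126  14/ 23/146  19/ 17/161
199  25/ 25/ 61  30/ 19/ 66  18/ 19/ 68  18/ 15/ 84  14/ 23/120   9/ 22/150  12/ 21/160  10/ 37/160  11/ 71/159  10/ 97/161  10/105/167  10/107/169   9/105/177   9/112/178   9/125/170  10/141/152  10/107/138   9/ 37/137  16/ 21/155
200  12/ 20/ 64
[... 1604 characters left out ...]
/131
207  98/ 14/ 72 102/ 36/ 71 102/ 18/ 70  94/ 24/ 73 100/ 10/ 78 173/ 11/ 92  13/ 17/107   6/ 11/111   3/ 19/124  13/ 16/140   9/ 17/151  14/ 20/140  11/ 16/129   4/ 15/120  13/ 14/124   8/ 15/132   9/ 14/126  24/ 12/106  13/ 20/116
208  96/ 35/ 72  95/ 22/ 69  94/ 26/ 69  94/ 28/ 73 107/ 22/ 81  18/ 14/ 92   9/ 16/114   9/ 19/131  13/ 22/140  14/ 22/154  12/ 22/173  14/ 19/173  10/ 18/169  13/ 19/165   9/ 20/167  13/ 21/167  13/ 15/155  15/  8/122  18/ 12/104
209  90/ 14/ 71  99/ 24/ 74 103/ 25/ 72  99/ 25/ 71  98/ 13/ 77  30/  5/ 94   4/ 16/127  13/ 24/149  15/ 16/160  12/ 19/174  11/ 20/183  12/ 20/187   9/ 18/182   9/ 20/176  13/ 21/168  10/ 23/169  13/ 15/158  15/ 12/131  15/ 10/100
```

View pics/side4zz.png

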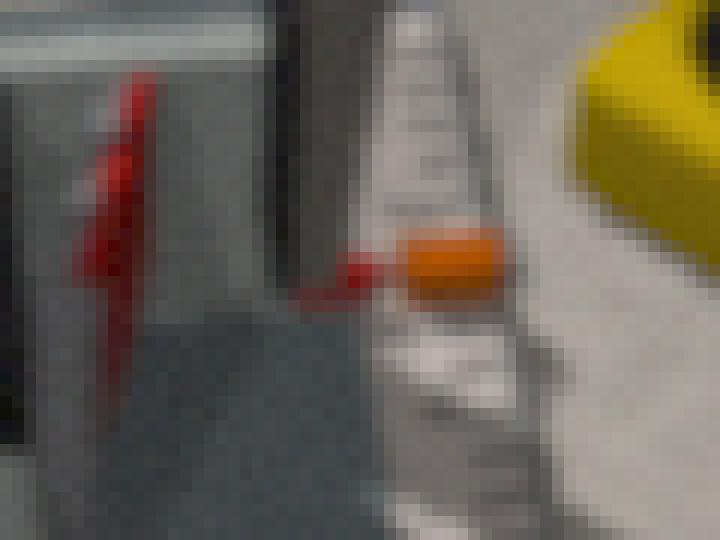

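The pointer tip (281,202.2) is level with the mark (rows 199–205), short by about 1–3 mm. I'll add 2 mm, then hold.

Request:
apply_moves(
  moves=[
    [[0.7,1.9,0],[0,0,0]],
    [[0,0,0],[0,0,0]],
    [[0,0,0],[0,0,0]],
    [[0,0,0],[0,0,0]],
    [[0,0,0],[0,0,0]],
    [[0,0,0],[0,0,0]],
    [[0,0,0],[0,0,0]],
    [[0,0,0],[0,0,0]],
    [[0,0,0],[0,0,0]],
    [[0,0,0],[0,0,0]],
  ],
)

```text
time: 6.2
eef_pos: [0.566, 0.0753, 0.0399]
tool_rot: [2.562, 1.817, -0.0]
wrist_force: [-3.0, -5.2, 4.6]
opening: 1.0
```

```bash
cat > look2.py <<'E'
import sys,subprocess
from h import *
k=sys.argv[1]
im=cv2.imread(f"pics/side{k}.png")
cv2.imwrite(f"pics/side{k}zz.png",cv2.resize(im[170:230,230:310],None,fx=9,fy=9,interpolation=cv2.INTER_NEAREST))
th=-.337;t=np.array([.5267,-.024]);R=np.array([[np.cos(th),-np.sin(th)],[np.sin(th),np.cos(th)]])
L=lambda p:(R.T@(np.array(p)[:2]-t)*1e3).round(1)
g=cv2.cvtColor(im,cv2.COLOR_BGR2GRAY).astype(float)
for u in(238,240,252,256,266):
        v0=176;c=g[v0:194,u-1:u+2].mean(1); d=np.diff(c); k=int(d.argmin())
        w=np.clip(-d[max(0,k-1):k+2],0,None); ve=v0+.5+(w*np.arange(max(0,k-1),k+2)).sum()/w.sum()
        print(u,"edge v %.2f"%ve,L(onz("side",u,ve,.078)))
s=cv2.cvtColor(im,cv2.COLOR_BGR2HSV)[:,:,1].astype(float)
for u in(278,279,280,281,282,286,288):
    w=np.clip(s[196:210,u]-40,0,None);print("col",u,"sat centroid v %.2f"%((w*np.arange(196,210)).sum()/w.sum()))
E
python3 look.py 5;python3 look2.py 5;python3 look2.py 4
```

```text
t 6.25 tcp [0.566  0.0753 0.0399] gauge [  4.2 106.7] F gauge [ 0.1 -5.6] 5.3 op 1.0046810410645663
red [257, 186, 6, 15, 24] [259.6 192.3] [ 29.1 155.2]
red [278, 201, 3, 3, 7] [279.  201.7] [ 67.2 123.8]
orange [284, 200, 8, 3, 22] [287.2 201. ] [ 84.6 124.3]
238 edge v 185.65 [-17.1 117.7]
240 edge v 185.64 [-13.1 117.4]
252 edge v 184.77 [ 10.6 117.7]
256 edge v 184.53 [ 18.6 117.7]
266 edge v 183.84 [ 38.5 117.9]
col 278 sat centroid v 202.19
col 279 sat centroid v 201.92
col 280 sat centroid v 201.74
col 281 sat centroid v 201.51
col 282 sat centroid v 201.52
col 286 sat centroid v 202.03
col 288 sat centroid v 201.89
238 edge v 186.41 [-17.2 115.5]
240 edge v 186.40 [-13.3 115.2]
252 edge v 185.59 [ 10.5 115.4]
256 edge v 185.33 [ 18.4 115.5]
266 edge v 184.59 [ 38.2 115.8]
col 278 sat centroid v 202.94
col 279 sat centroid v 202.73
col 280 sat centroid v 202.58
col 281 sat centroid v 202.31
col 282 sat centroid v 202.03
col 286 sat centroid v 201.99
col 288 sat centroid v 201.90
```

View pics/side5zz.png

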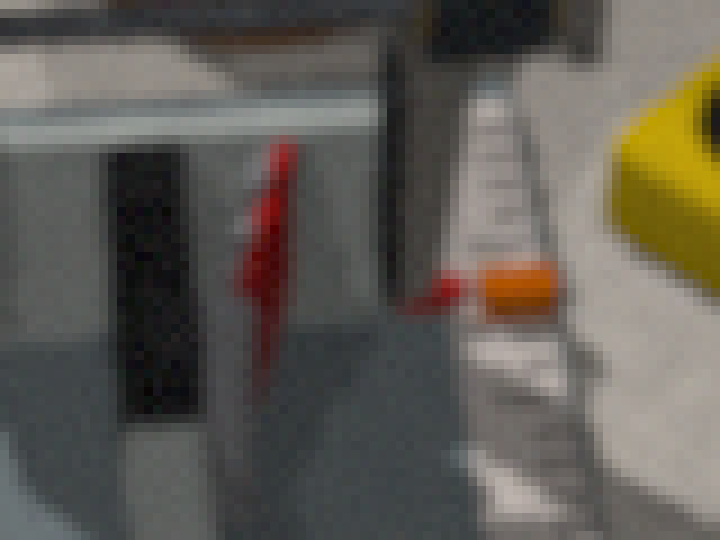

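The pointer is centred on the mark to about 1 mm and has been held for about 1 s with the lever open. I'll close in stages.

Request:
apply_moves(
  moves=[
    [[0,0,0],[0,0,0]],
    [[0,0,0],[0,0,0]],
    [[0,0,0],[0,0,0]],
    [[0,0,0],[0,0,0]],
    [[0,0,0],[0,0,0]],
  ],
  claw=50,
  force=25,
)

```text
time: 6.75
eef_pos: [0.5647, 0.0756, 0.0384]
tool_rot: [-2.562, -1.817, 0.003]
wrist_force: [0.9, -5.3, -3.6]
opening: 0.588
```

```bash
python3 look.py 6;python3 look2.py 6
```

```text
t 6.8 tcp [0.5653 0.0753 0.0386] gauge [  3.6 106.5] F gauge [ 3.1 -5.4] -2.7 op 0.5421603358518449
red [258, 186, 4, 12, 17] [259.4 191.7] [ 28.8 157.1]
red [257, 199, 2, 3, 4] [257.2 199.8] [ 22.  133.3]
red [275, 201, 7, 4, 18] [277.7 202.1] [ 64.3 122.9]
orange [284, 200, 8, 3, 21] [287.3 201. ] [ 84.8 124.3]
238 edge v 185.58 [-17.1 117.9]
240 edge v 185.59 [-13.1 117.5]
252 edge v 184.84 [ 10.6 117.5]
256 edge v 184.50 [ 18.6 117.8]
266 edge v 182.50 [ 38.8 121.7]
col 278 sat centroid v 202.10
col 279 sat centroid v 202.05
col 280 sat centroid v 201.80
col 281 sat centroid v 201.51
col 282 sat centroid v 201.41
col 286 sat centroid v 202.03
col 288 sat centroid v 201.90
```

View pics/side6zz.png

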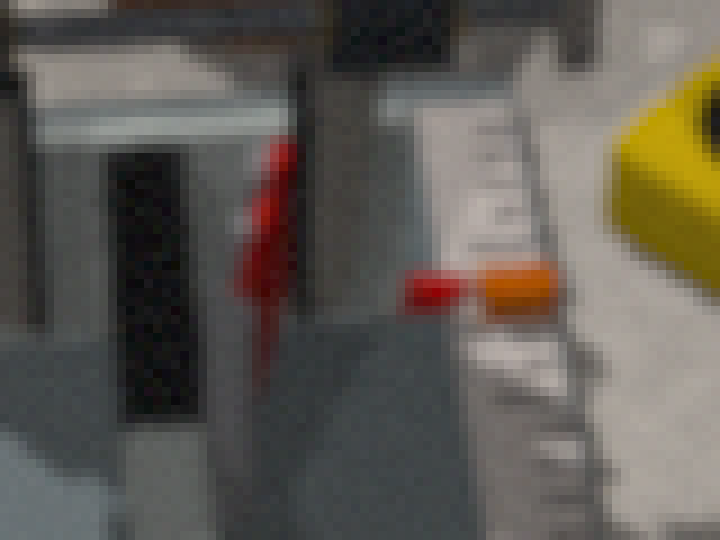

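The pointer stays on the mark (red rows ~201–204, orange 199–205) and the finger has reached the lever tip. Closing fully.

Request:
apply_moves(
  moves=[
    [[0,0,0],[0,0,0]],
    [[0,0,0],[0,0,0]],
    [[0,0,0],[0,0,0]],
    [[0,0,0],[0,0,0]],
    [[0,0,0],[0,0,0]],
    [[0,0,0],[0,0,0]],
    [[0,0,0],[0,0,0]],
    [[0,0,0],[0,0,0]],
  ],
  claw=0,
  force=30,
)

```text
time: 7.6
eef_pos: [0.5638, 0.0761, 0.0391]
tool_rot: [-2.56, -1.816, 0.006]
wrist_force: [-9.1, -2.2, 6.4]
opening: 0.273
```

```bash
python3 look.py 7;python3 look2.py 7
```

```text
t 7.65 tcp [0.5638 0.0761 0.0391] gauge [  1.9 106.7] F gauge [-7.8 -5.9] 7.0 op 0.27925994824044553
red [253, 188, 1, 4, 4] [253.  189.5] [ 15.6 165. ]
red [254, 196, 2, 4, 6] [254.3 197.8] [ 16.4 139.7]
red [275, 201, 6, 4, 19] [277.6 202.2] [ 64.1 122.6]
orange [284, 200, 8, 3, 21] [287.3 201. ] [ 84.8 124.3]
238 edge v 176.87 [-15.8 143.1]
240 edge v 185.54 [-13.1 117.6]
252 edge v 185.32 [ 10.5 116.2]
256 edge v 184.43 [ 18.6 118. ]
266 edge v 183.68 [ 38.5 118.4]
col 278 sat centroid v 202.05
col 279 sat centroid v 201.94
col 280 sat centroid v 201.75
col 281 sat centroid v 201.50
col 282 sat centroid v 201.46
col 286 sat centroid v 202.02
col 288 sat centroid v 201.89
```

View pics/side7zz.png

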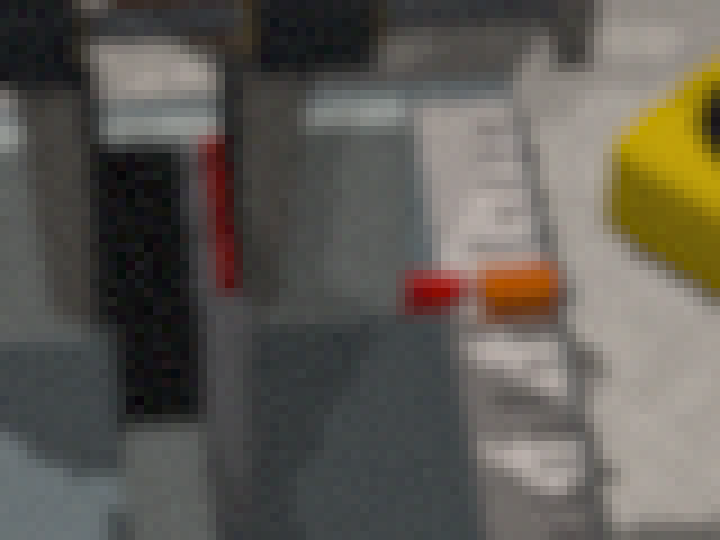

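The opening is 0.28×92 ≈ 26 mm and the lever lies flat along the block, so it is shut. The arm is biased about 2 mm sideways (−7.8 N), so I'll relieve that and firm the grip.

Request:
apply_moves(
  moves=[
    [[-0.9,0.3,0],[0,0,0]],
    [[-1,0.4,0],[0,0,0]],
    [[0,0,0],[0,0,0]],
    [[0,0,0],[0,0,0]],
    [[0,0,0],[0,0,0]],
    [[0,0,0],[0,0,0]],
    [[0,0,0],[0,0,0]],
    [[0,0,0],[0,0,0]],
  ],
  force=40,
)

```text
time: 8.45
eef_pos: [0.5637, 0.0762, 0.0392]
tool_rot: [2.562, 1.818, -0.001]
wrist_force: [-2.7, -5.2, 0.3]
opening: 0.27
```

```bash
python3 look.py 8;python3 look2.py 8
```

```text
t 8.5 tcp [0.5637 0.0762 0.0392] gauge [  1.8 106.8] F gauge [-1.1 -4.3] 0.6 op 0.27561062637374933
red [254, 197, 2, 4, 4] [254.2 198.5] [ 16.  137.7]
red [275, 201, 6, 4, 17] [277.4 202. ] [ 63.7 123.2]
orange [284, 200, 8, 3, 22] [287.2 201. ] [ 84.6 124.3]
238 edge v 176.77 [-15.8 143.4]
240 edge v 185.56 [-13.1 117.6]
252 edge v 184.92 [ 10.6 117.3]
256 edge v 181.50 [ 19.3 126.4]
266 edge v 183.70 [ 38.5 118.3]
col 278 sat centroid v 202.02
col 279 sat centroid v 201.97
col 280 sat centroid v 201.77
col 281 sat centroid v 201.51
col 282 sat centroid v 201.44
col 286 sat centroid v 202.00
col 288 sat centroid v 201.95
```

View pics/side8zz.png

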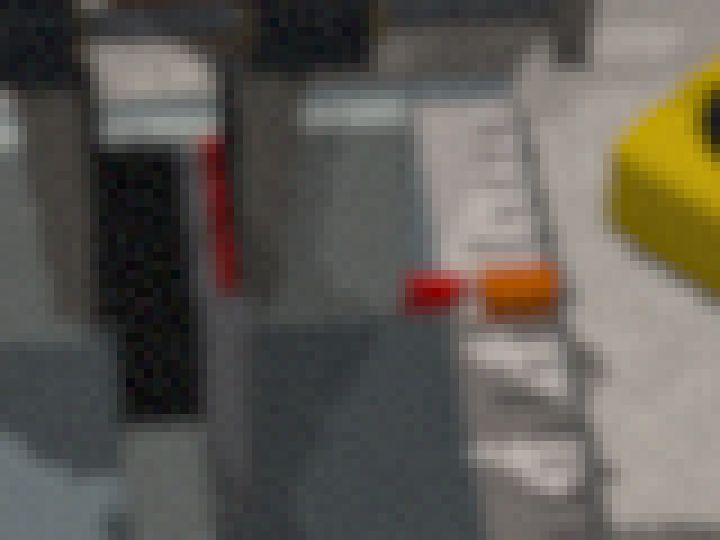

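The lever is flat and pinched, with an opening of about 25 mm. The pointer is on the mark and side force is nearly zero. Handing in.

```bash
python3 -c "
from station import env
env.job_done();print(env.observe()['time'])"
```

```text
the job is handed in; nothing more can be done
the job is handed in; nothing more can be done
```

The gauge is set: the leg is drawn out about 94 mm with the pointer on the orange mark, and the red lever is pinched shut against the block. The job was handed in at about 8.5 s of the 35 s allowed.

- **Order:** I pushed the stop plate out with the open fingers straddling the block, then held it on the mark for about 1 s with the lever still open. Only then did I close the lever, in stages. The bystander objects were well clear of the path. I didn't check their positions again afterwards.
- **Pointer on the mark:** in the last picture the pointer and mark are level, and I put the error at about 1 mm. Earlier the two ways of measuring it (from the pointer and from the plate edge) disagreed by 2–3 mm; I aimed between them, inside the ±5 mm tolerance. The top camera was blocked by the arm, so the final alignment rests on the side camera alone.
- **Lever shut:** the finger opening was about 25 mm, against 26 mm for the block and shut lever, and the lever lies flat in the picture. I finished gripping with 40 N.
- **Sideways push:** on first closing, the hand was pushed about 2 mm sideways with roughly 8 N. I corrected that to about 1 N before handing in.

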